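Clear the V-blocks and hold the idler roller down in them

TASK

The wooden handle has been left lying in the V-blocks: put it away in the deep tin, lowering it gently to the bottom before letting go rather than dropping it. Then take the aluminium roller from its wooden rest, seat it in the groove across both V-blocks, centred end to end, and press it firmly down (a push of 10 to 20 N) so that it bears on both the left and the right faces of the groove. Finish while still holding it pressed there, and leave the wrench, spray can and flange washer alone.

Things in the scene. Friction and masses are not known exactly. Their poses are not given: they have to be found in the camera images.
- seat (a point): Where the roller's centre lies when seated and centred in the pair of fixed steel V-blocks, 52.3 mm above the bench. x axis along the groove, y across it to the left face, z up. Each block is 24 mm long (centred 44 mm either side of this point along x), 76 mm wide, flat top 44 mm above the bench; the 64 mm gap between them is free down to the 12 mm thick base plate (150 x 90 mm).
- v_left: The +y halves of both V-blocks, with the 45-degree faces on the +y side of the groove (a 90-degree V, 40 mm wide at the top, root 24 mm above the bench). Rigid and fixed; origin under the middle of the base plate at bench height, axes as for seat.
- v_right: The -y halves of both V-blocks, the mirror image; same origin and axes as v_left.
- roller_center (a point): Centre of the roller, a loose aluminium cylinder 40 mm in diameter, 136 mm long, with a steel journal (16 mm diameter, 14 mm long) at each end, about 0.35 kg. x along its axis, either way round will do. It starts 46 mm above the bench on a fixed wooden rest: base board 150 x 64 x 10 mm, supports 30 mm high about 50 mm either side of the centre, free under the middle 70 mm.
- knob_center (a point): Centre of the loose wooden handle, round-ended, 46 mm in diameter, 66 mm long (x along it), about 0.06 kg. It starts lying along the groove on the V-block on the seat's -x side, its centre 56.5 mm above the bench and 12.5 mm above the block's flat top: the fingertips can pinch it across its middle but must stay above that top. On the tin's floor its centre is 23 mm above the floor.
- tin_floor (a point): Centre of the inner floor of the deep round steel tin, which is fixed to the bench, open at the top: inside 154 mm across and 71 mm deep, wall 3 mm, floor 4 mm above the bench, rim 75 mm above the bench.
- wrench: Bystander: loose steel wrench about 200 mm long lying on the bench; origin at its underside.
- spraycan: Bystander: upright spray can, 52 mm in diameter and 150 mm tall; origin at the centre of its underside.
- flange: Bystander: loose steel flange washer, 72 mm in diameter, 14 mm thick, lying flat; origin at the centre of its underside.
Not all that is in view belongs to the job. What is shaped like the part that bears roller_center but blue or pink is not meant.

How it is judged (in metres and radians):
On the way:
1. the wooden handle lies on the floor of the tin, let go (horizontal distance between knob_center and tin_floor below 0.062 m and z of knob_center in the frame of tin_floor below 0.035 m and contact force between the fingers and knob below 0.05 N and linear speed of knob below 0.05 m/s), for 0.2 s.
At the end, for the whole second after the job is handed in: Handle untouched on the tin's floor. Roller centre within 2.5 mm of the seat across the groove and in height, 12 mm along it, axis within 2 degrees; over 4 N on the left faces and on the right faces; fingers still on it with over 4 N, at rest (horizontal distance between knob_center and tin_floor below 0.062 m and z of knob_center in the frame of tin_floor below 0.035 m and contact force between the fingers and knob below 0.05 N and linear speed of knob below 0.03 m/s and x of roller_center in the frame of seat between -0.012 and 0.012 m and y of roller_center in the frame of seat between -0.0025 and 0.0025 m and z of roller_center in the frame of seat between -0.0025 and 0.0025 m and angle between the x axis of roller_center and the x axis of seat, either way round below 0.035 rad and contact force between roller and v_left above 4 N and contact force between roller and v_right above 4 N and contact force between the fingers and roller above 4 N and linear speed of roller below 0.02 m/s); the arm keeps its last pose, push and grip.
It fails at once if the wooden handle is dropped (falls free at more than 0.6 m/s) (linear speed of knob above 0.6 m/s and contact force between the fingers and knob below 0.02 N).
It fails at once if the wrench is moved by more than 30 mm (distance of wrench from where it was at the start of the episode above 0.03 m).
It fails at once if the spray can is moved by more than 30 mm (distance of spraycan from where it was at the start of the episode above 0.03 m).
It fails at once if the flange washer is moved by more than 30 mm (distance of flange from where it was at the start of the episode above 0.03 m).
It also fails if it takes over 64 s, if anything falls off the work surface, if the arm or the gripper's body presses on something with over 40 N, if the wrist force passes 120 N, or if a joint passes its speed limit or range.

ROBOT

A 6-joint arm with a two-finger parallel gripper is mounted at the origin on the work surface. World frame = base frame: x ahead of the robot, y to its left, z up, the work surface at z = 0. Lengths are in mm, angles in rad, forces in N, time in s.
With the tool pointing down it reaches from about 375 to 900 mm from the base axis. Payload 3.1 kg.
Tool frame: the origin (TCP) lies midway between the tips of the shut fingers; the grasp point (between the pads) lies 19 mm behind it; z points along the fingers, y is the line along which they close (so a half turn about z gives the same grasp; the last joint's range is limited). The gripper opens to 87 mm and grips with 3 to 60 N. Pads are 19 mm wide; open, the fingers measure 117 mm over their backs; the gripper's body (75 mm by 190 mm) begins 51 mm behind the grasp point.
Start: joints at [0.962, 0.527, 1.433, -0, 1.181, -0.178], TCP at [260.957, 567.889, 222.548] pointing down, gripper open.
Joint ranges: [-3.08, 3.08], [-0.75, 2.2], [0.22, 2.44], [-1.43, 4.57], [0, 2.65], [-2.85, 2.85]. Speed limits (rad/s): [2.79, 2.79, 3.14, 3.14, 3.14, 3.14].

INTERFACE

Orientations are given as [roll, pitch, yaw] about the fixed x, y, z axes, in that order (R = Rz(yaw) Ry(pitch) Rx(roll)).
In Python, from station import robot, imaging, sign_off, nets gives the robot as it stands.
- The arm moves only by the tool drive_tool, never from a script. Its argument "deltas" is a list of rows, each a list of 3 entries, a list of its own where there are three numbers: the closure, from 0 (fully open) to 1 (shut), then the shift along the tool's x, y, z in mm, then the turn about the tool's z in rad. A call has 1 to 10 rows; each row shifts and turns the commanded pose from where the row before left it, along the tool's axes as they then stand; what a row does not reach is not made up. A row lasts 1/10 s, in which the tool goes at most 50 mm and 8.59 degrees, less where a joint would pass 70% of its speed; a pose out of reach is approached as far as the arm can. A call with a gripper value outside its range is refused whole. The fingers move at their own pace and stop on an object; the grip force is fixed at half the most. Time passes only in rows, so rows that do not move let the fingers close. It gives the time, the measured TCP pose, the force, the opening and the grip force at its end, in the units of the state.
- robot.sense(): the state, without advancing time (a new reading comes with each control period).
- imaging.read_camera(name): name is "side" or "top"; returns the picture (400x640x3 uint8, red, green, blue); there is no depth.
- imaging.calibration(name): a dict with "fov_y" (degrees; the focal length in pixels is half the picture's height over the tangent of half this angle, whatever the lens; pixels are square), "cx", "cy" (the principal point, pixels), "k1" (the pictures are not rectified: a ray, as slopes to the right and down, at radius r is drawn at 1 + k1 r^2 times it, then the intrinsics apply), "origin" and "orientation" of the camera in the world. Camera axes: x right, y up, looking along -z (the intrinsics and any distortion apply to the point x, -y, -z); pixel columns grow to the right and rows downward; lengths in mm; the calibration is good to about 2 mm. A picture is of the moment at which its call begins. calibration takes no time and is no camera call.
- sign_off(): hands the job in; it is judged then, once.
Trained networks look in the newest picture that a camera, given by its name, has taken for a name from the list of things; names that differ only in an ending like _2 or _b are one class to them, and where a whole thing is asked for, a point or a joint stands for the part that bears it (a point fixed in the world has none). Each returns a list of dicts, best first, with "confidence" (0 to 1); they miss things now and then, are a little off and sometimes report something else, mostly with a low value. They report only what shows in the picture. A call takes as long as a camera call. They do not tell look-alikes from the thing itself.
- nets.find_in(camera, query): "rect" ([centre column, centre row, width, height] in pixels, round what is visible of it).
- nets.regions_of(camera, query): "region" (400x640 bool, what is visible of it) and "rect" ([centre column, centre row, width, height] in pixels, round what is visible of it).
The state is a dict: "clock": time; "joints": joint angles; "dq": joint speeds; "effort": joint torques, N m; "tool_pos": TCP position; "tcp_rot": TCP orientation; "contact_force": force on the tool from outside, world axes, zero at the start; "moment": the same for the moment, N m; "finger_gap": opening from 0.0 (shut) to 1.0 (fully open); "grasp_force": force on a finger pad.
Only numpy, scipy, OpenCV 4.12 (cv2) and the standard library are available. Lean on these libraries where they do the work, as an engineer would, in place of code of your own. Each camera call takes 0.05 s, during which the arm holds its last target. There are 200 camera calls.

## Working session

There is one attempt and no reset: what is moved stays moved. The work goes in short steps, Python scripts to look and compute and a tool call to move; the robot and the scene stay as the last step left them, time stands still between calls to the robot, and variables do not carry over. Pictures are saved under pics/ and viewed, at most 10 in all, crops included, and the job is handed in when it is done.

Besides the shell and the picture viewer there is one more tool, called after "Request:" as a command line: name --argument value ..., lists and objects as JSON in quotes. drive_tool: Moves the arm, as the interface text tells. Its arguments: {"type":"object","properties":{"deltas":{"type":"array"}},"required":["deltas"]}

```bash
mkdir -p pics; ls; cat > h.py <<'E'
import numpy as np, cv2
from scipy.spatial.transform import Rotation as R
from station import robot, imaging, nets
def cam(name):
    c=imaging.calibration(name); f=200/np.tan(np.radians(c["fov_y"])/2)
    return c,f,R.from_euler("xyz",c["orientation"]).as_matrix(),np.array(c["origin"],float)
def pix2z(name,u,v,z):
    c,f,M,o=cam(name); xd,yd=(u-c["cx"])/f,(v-c["cy"])/f
    x,y=xd,yd
    for _ in range(30):
        s=1+c["k1"]*(x*x+y*y); x,y=xd/s,yd/s
    d=M@np.array([x,-y,-1.]); return o+d*(z-o[2])/d[2]
def proj(name,p):
    c,f,M,o=cam(name); q=M.T@(np.asarray(p,float)-o); x,y=q[0]/-q[2],-q[1]/-q[2]
    s=1+c["k1"]*(x*x+y*y); return np.array([c["cx"]+f*s*x,c["cy"]+f*s*y])
def snap(name,fn):
    im=imaging.read_camera(name); cv2.imwrite("pics/"+fn,im[:,:,::-1]); return im
E
python3 - <<'E'
from h import *
for n in ("side","top"):
    print(imaging.calibration(n)); snap(n,n+"0.png")
    for q in ("roller_center","knob_center","v_left","v_right","tin_floor","seat","spraycan","wrench","flange"):
        try:
            for d in nets.find_in(n,q): print(n,q,np.round(d["rect"],1),round(d["confidence"],2))
        except Exception as e: print(q,e)
print(robot.sense())
E
```

```text
pics
{'fov_y': 55.58816997405752, 'cx': 318.7359544983684, 'cy': 207.09462224798875, 'k1': 0.012168930946917794, 'origin': array([ 324.25593469, -598.84740127,  727.30027026]), 'orientation': array([ 0.82795985,  0.00903291, -0.3705873 ])}
side roller_center [193.8 193.1  53.1  28.7] 0.94
side roller_center [253.  173.5  13.3  38.2] 0.77
side roller_center [298.5 143.2  38.2  22.6] 0.67
side roller_center [223.  238.   66.3  39.2] 0.67
side knob_center [327.1 256.   24.   31. ] 0.87
side knob_center [314.  252.9  18.2  46. ] 0.58
side v_left [312.9 254.1  17.2  47.1] 0.59
side v_right [331.  248.2  24.3  43.4] 0.72
side tin_floor [347.8 354.6  90.8  90.9] 0.73
side seat [324.7 255.1  44.   59.4] 0.81
side spraycan [341.9 139.3  21.1  43.8] 0.85
side wrench [402.1 220.2  71.1  17.5] 0.71
side flange [457.3 324.6  40.   37.1] 0.57
{'fov_y': 48.169076656778, 'cx': 320.6472644336023, 'cy': 203.52714000539518, 'k1': -0.07035571562856853, 'origin': array([ 463.09541834,   66.46665408, 1179.18684286]), 'orientation': array([ 9.15711515e-02, -3.52116274e-04, -1.57262603e+00])}
top roller_cen
[... 498 characters left out ...]
0.6  27.9  26.4] 0.94
{'clock': 1.0, 'joints': array([ 9.61457691e-01,  5.27460539e-01,  1.43268428e+00,  4.33607913e-06,
        1.18135954e+00, -1.78501534e-01]), 'dq': array([-0.00010984,  0.00061907, -0.00050329, -0.00060174,  0.00100574,
        0.00212681]), 'effort': array([-7.08114967e-04, -4.40028906e+01, -1.76985008e+01,  6.34599756e-02,
        5.04478603e-02, -3.82241012e-05]), 'tool_pos': array([260.99289411, 567.89801101, 222.57768474]), 'tcp_rot': array([3.14150505e+00, 1.17290493e-05, 2.71075391e+00]), 'contact_force': array([ 0.28701057,  0.41141815, -1.12674973]), 'moment': array([-0.02449304,  0.01836353, -0.02835607]), 'grasp_force': 0.0, 'finger_gap': 0.9969146715195651}
```

View pics/top0.png

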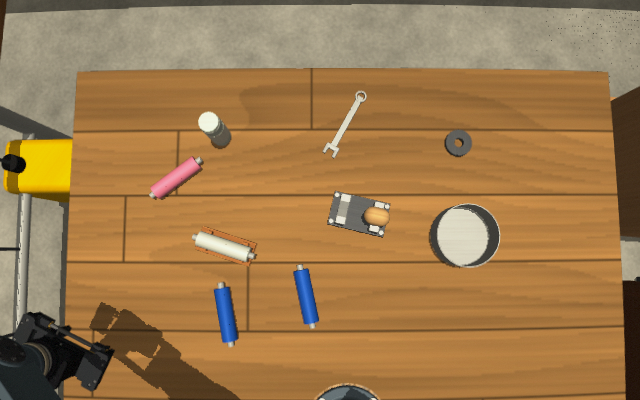

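View pics/side0.png

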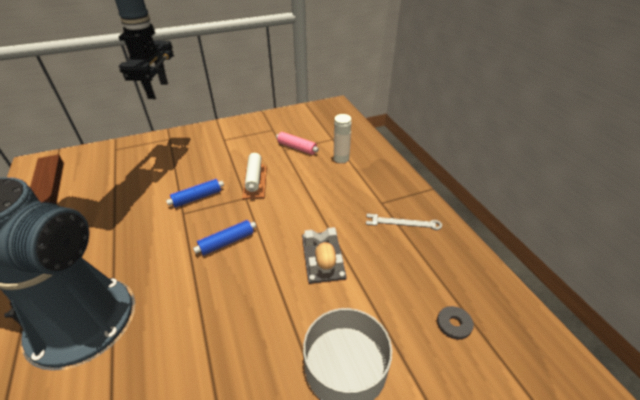

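Top: the silver roller is at (223,247) on the reddish wooden rest. The look-alikes are pink at (176,178) and blue at (226,314) and (305,296). Silver on the rest fits "aluminium". The V-blocks are at (359,214) with the handle at (377,216), and the tin is at (465,236). Next I'll measure and confirm in a crop.

```bash
python3 - <<'E'
from h import *
ims={n:imaging.read_camera(n) for n in("top","side")}
guess={"top":{"roller_center":(223,247),"knob_center":(377,216),"seat":(358,215),"v_left":(357,222),"v_right":(361,205),"tin_floor":(466,235)},
"side":{"roller_center":(253,173),"knob_center":(326,257),"seat":(324,255),"v_left":(313,254),"v_right":(331,248),"tin_floor":(348,354)}}
zs={"roller_center":46,"knob_center":56.5,"seat":12,"v_left":30,"v_right":30,"tin_floor":75}
for n in ims:
  for q,g in guess[n].items():
    for d in nets.regions_of(n,q):
      r=d["rect"]
      if np.hypot(r[0]-g[0],r[1]-g[1])>12: continue
      m=d["region"].astype(np.uint8); np.save(f"pics/{n}_{q}.npy",m)
      cnt=max(cv2.findContours(m,0,1)[0],key=cv2.contourArea)
      mr=cv2.minAreaRect(cnt); ys,xs=np.nonzero(m)
      W=np.array([pix2z(n,x,y,zs[q])[:2] for x,y in zip(xs,ys)])
      w=cv2.minAreaRect(W.astype(np.float32))
      print(n,q,round(d["confidence"],2),np.round(r,1),"area",m.sum(),"world rect",np.round(w[0]),np.round(w[1]),round(w[2],1),"mean",np.round(W.mean(0)))
      break
t=ims["top"][:,:,::-1]
a=cv2.resize(t[215:280,180:270],None,fx=4.4,fy=4.4,interpolation=2)
b=cv2.resize(t[185:250,320:410],None,fx=4.4,fy=4.4,interpolation=2)
s=ims["side"][:,:,::-1]
c=cv2.resize(s[145:210,210:300],None,fx=4.4,fy=4.4,interpolation=2)
d=cv2.resize(s[223:288,280:370],None,fx=4.4,fy=4.4,interpolation=2)
cv2.imwrite("pics/crop1.png",np.vstack([np.hstack([a,b]),np.hstack([c,d])]))
E
```

```text
top roller_center 0.95 [223.1 246.1  62.8  30.5] area 977 world rect [459. 314.] [167.  42.] 71.8 mean [460. 314.]
top knob_center 0.84 [378.9 217.1  26.3  12.8] area 395 world rect [534. -75.] [63. 45.] 89.8 mean [534. -74.]
top seat 0.83 [359.  214.1  62.3  51.2] area 1633 world rect [544. -33.] [153.  95.] 76.3 mean [545. -21.]
top v_left 0.78 [355.5 223.1  45.3  27.7] area 230 world rect [526. -27.] [113.  41.] 77.1 mean [526.  -9.]Traceback (most recent call last):
  File "<stdin>", line 14, in <module>
  File "h.py", line 8, in pix2z
    c,f,M,o=cam(name); xd,yd=(u-c["cx"])/f,(v-c["cy"])/f
            ~~~^^^^^^
  File "h.py", line 5, in cam
    c=imaging.calibration(name); f=200/np.tan(np.radians(c["fov_y"])/2)
ValueError: time passes only in moves, steps and waits
```

```bash
sed -i 's/^def cam(name):/import functools\n@functools.cache\ndef cam(name):/' h.py
cat > fit.py <<'E'
from h import *
from scipy.optimize import minimize
def ring(r,x,n=24):
    a=np.linspace(0,2*np.pi,n,endpoint=False); return np.c_[np.full(n,x),r*np.cos(a),r*np.sin(a)]
def box(x0,x1,y0,y1,z0,z1): return np.array([[x,y,z] for x in(x0,x1) for y in(y0,y1) for z in(z0,z1)],float)
roller=[np.vstack([ring(20,-68),ring(20,68)]),np.vstack([ring(8,-82),ring(8,82)])]
def sphere(x): return np.vstack([ring(23*np.cos(t),x+23*np.sin(t)) for t in np.linspace(-1.5,1.5,9)])
knob=[np.vstack([sphere(-10),sphere(10)])]
seat=[box(-75,75,-45,45,0,12),box(-56,-32,-38,38,12,44),box(32,56,-38,38,12,44)]
tin=[np.vstack([ring(80,0)[:,[1,2,0]],ring(80,0)[:,[1,2,0]]+[0,0,75]])]
def raster(n,parts,p,z,S=4):
    m=np.zeros((400*S,640*S),np.uint8); c,s=np.cos(p[2]),np.sin(p[2])
    for P in parts:
        W=np.c_[p[0]+c*P[:,0]-s*P[:,1],p[1]+s*P[:,0]+c*P[:,1],P[:,2]+z]
        uv=np.array([proj(n,w) for w in W]); h=cv2.convexHull(uv.astype(np.float32))
        cv2.fillConvexPoly(m,np.round(((h+.5)*S-.5)*16).astype(np.int32),1,shift=4)
    return m
def fit(masks,parts,p0,z,yaw=True):
    M={n:cv2.resize(m,None,fx=4,fy=4,interpolation=0) for n,m in masks.items()}
    def cost(p):
        q=[p[0],p[1],p[2]/100 if yaw else p0[2]]
        return sum(1-np.sum(M[n]&(r:=raster(n,parts,q,z)))/np.sum(M[n]|r) for n in M)
    x0=np.array([p0[0],p0[1],p0[2]*100]); k=3 if yaw else 2
    S=np.vstack([x0[:k]]+[x0[:k]+8*np.eye(k)[i] for i in range(k)])
    r=minimize(cost,x0[:k],method="Nelder-Mead",options=dict(initial_simplex=S,xatol=.2,fatol=1e-4,maxiter=70))
    return np.round([*r.x[:2],r.x[2]/100 if yaw else p0[2]],3),round(r.fun/len(M),3)
E
python3 - <<'E'
from fit import *
[cam(n) for n in("top","side")]
guess={"top":{"roller_center":(223,247),"knob_center":(377,216),"seat":(358,215),"tin_floor":(466,235)},
"side":{"roller_center":(253,173),"knob_center":(326,257),"seat":(324,255),"tin_floor":(348,354)}}
ims={};ms={}
for n in guess:
  ims[n]=imaging.read_camera(n)
  for q,g in guess[n].items():
    for d in nets.regions_of(n,q):
      r=d["rect"]
      if np.hypot(r[0]-g[0],r[1]-g[1])<12: ms.setdefault(q,{})[n]=d["region"].astype(np.uint8); break
init={"roller_center":(roller,(459,314,1.254),46,1),"knob_center":(knob,(534,-75,1.33),56.5,1),"seat":(seat,(544,-25,1.33),0,1),"tin_floor":(tin,(500,-240,0),0,0)}
for q,(P,p0,z,y) in init.items():
  m=ms.get(q,{})
  print(q,{n:int(v.sum()) for n,v in m.items()})
  for sub in ([m]+[{n:m[n]} for n in m] if len(m)>1 else [m]): 
    if sub: print("  ",list(sub),*fit(sub,P,p0,z,y))
for q in("wrench","spraycan","flange"):pass
print("others",[np.round(pix2z("top",u,v,z)) for u,v,z in((209,120,150),(345,126,5),(458,143,14))])
t=ims["top"][:,:,::-1];s=ims["side"][:,:,::-1]
f=lambda i,y,x:cv2.resize(i[y:y+65,x:x+90],None,fx=4.4,fy=4.4,interpolation=2)
cv2.imwrite("pics/crop1.png",np.vstack([np.hstack([f(t,215,180),f(t,185,320)]),np.hstack([f(s,145,210),f(s,223,280)])]))
E
```

```text
roller_center {'top': 876, 'side': 490}
   ['top', 'side'] [460.676 313.034   1.258] 0.103
   ['top'] [458.943 313.976   1.253] 0.092
   ['side'] [461.674 311.966   1.265] 0.058
knob_center {'top': 377, 'side': 455}
   ['top', 'side'] [535.994 -75.2     1.364] 0.078
   ['top'] [534.988 -74.559   1.385] 0.086
   ['side'] [536.736 -75.418   1.322] 0.04
seat {'top': 1650, 'side': 1491}
   ['top', 'side'] [545.423 -33.058   1.347] 0.25
   ['top'] [543.974 -32.22    1.344] 0.208
   ['side'] [546.628 -34.15    1.332] 0.267
tin_floor {'top': 3531, 'side': 6870}
   ['top', 'side'] [ 486.888 -300.98     0.   ] 0.026
   ['top'] [ 485.895 -301.079    0.   ] 0.027
   ['side'] [ 487.872 -300.463    0.   ] 0.017
others [array([757., 330., 150.]), array([780.,   0.,   5.]), array([ 732., -301.,   14.])]
```

View pics/crop1.png

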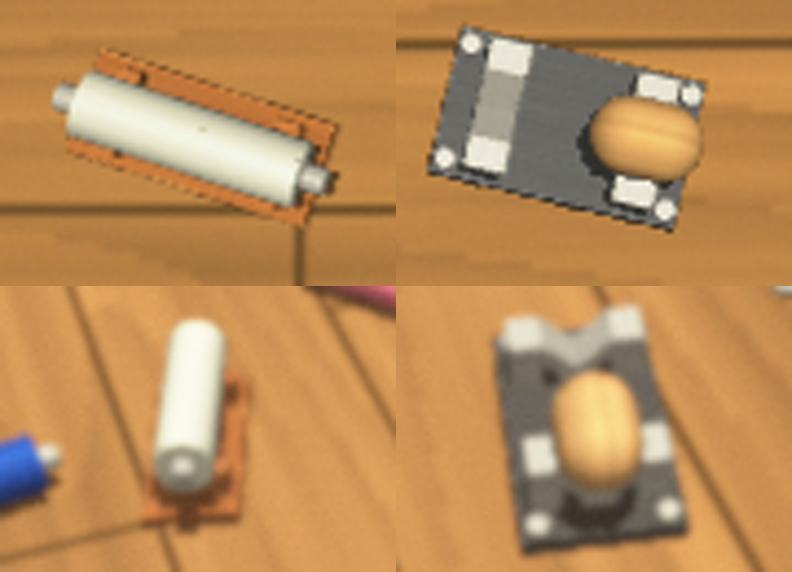

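The crop shows the silver roller on the reddish rest (top picture (223,247)). The handle sits on the -x (right-hand) block. The handle-to-seat distance fits at 43 mm against 44 mm expected, so I'll go for the handle: seat (546,-32.7), yaw 1.345; handle (536,-75.2); tin (487,-301).

Request:
drive_tool --deltas '[[0,[0,0,0],0.1366],[0,[0,0,0],0.1366],[0,[0,0,0],0.1366],[0,[0,0,0],0.1366],[0,[0,0,0],0.1366],[0,[0,0,0],0.1366],[0,[0,0,0],0.1366],[0,[0,0,0],0.1366],[0,[0,0,0],0.1366],[0,[0,0,0],0.1366]]'

```text
clock: 2.9
tool_pos: [260.9, 567.9, 222.5]
tcp_rot: [-3.142, 0.0, 1.339]
contact_force: [-0.1, -0.0, -0.3]
finger_gap: 0.998
grasp_force: 0.0
```

```bash
cat > plan.py <<'E'
import sys,numpy as np
from station import robot
from scipy.spatial.transform import Rotation as R
s=robot.sense(); M=R.from_euler("xyz",s["tcp_rot"]).as_matrix(); t=np.array(list(map(float,sys.argv[1:4])))
print("t",s["clock"],"pos",np.round(s["tool_pos"],1),"rpy",np.round(s["tcp_rot"],4),"d",np.round(M.T@(t-s["tool_pos"]),1),"turn",round((s["tcp_rot"][2]-float(sys.argv[4])+np.pi)%(2*np.pi)-np.pi,4),"F",np.round(s["contact_force"],1),"gap",round(s["finger_gap"]*87,1),"grip",round(s["grasp_force"],1),"q",np.round(s["joints"],2))
E
python3 plan.py 536 -75.2 110 1.345
```

```text
t 2.9 pos [260.9 567.9 222.5] rpy [-3.1416  0.      1.3391] d [-562.8  415.4  112.5] turn -0.0059 F [-0.1 -0.  -0.3] gap 86.9 grip 0.0 q [0.96 0.53 1.43 0.   1.18 1.19]
```

Request:
drive_tool --deltas '[[0,[-28.3,20.6,0],0],[0,[-28.3,20.6,0],0],[0,[-28.3,20.6,0],0],[0,[-28.3,20.6,0],0],[0,[-28.3,20.6,0],0],[0,[-28.3,20.6,0],0],[0,[-28.3,20.6,0],0],[0,[-28.3,20.6,0],0],[0,[-28.3,20.6,0],0],[0,[-28.3,20.6,0],0]]'

```text
clock: 3.9
tool_pos: [398.8, 244.7, 222.8]
tcp_rot: [3.141, -0.0, 1.345]
contact_force: [-0.0, 0.6, -0.3]
finger_gap: 0.999
grasp_force: 0.0
```

Request:
drive_tool --deltas '[[0,[-28.3,20.6,0],0],[0,[-28.3,20.6,0],0],[0,[-28.3,20.6,10],0],[0,[-28.3,20.6,15],0],[0,[-28.3,20.6,15],0],[0,[-28.3,20.6,15],0],[0,[-28.3,20.6,15],0],[0,[-28.3,20.6,15],0],[0,[-28.3,20.6,15],0],[0,[-28.3,20.6,12],0]]'

```text
clock: 4.9
tool_pos: [536.0, -77.5, 109.8]
tcp_rot: [-3.141, -0.0, 1.344]
contact_force: [0.9, 0.7, 0.2]
finger_gap: 1.002
grasp_force: 0.0
```

```bash
python3 plan.py 536 -75.2 46.5 1.345; python3 -c "
from h import *
t=snap('side','s1.png')[:,:,::-1]; cv2.imwrite('pics/crop2.png',cv2.resize(t[180:310,240:420],None,fx=3,fy=3,interpolation=2))"
```

```text
t 4.9 pos [536.  -77.5 109.8] rpy [-3.1412e+00 -1.0000e-04  1.3445e+00] d [ 2.2 -0.5 63.3] turn -0.0005 F [0.9 0.7 0.2] gap 87.2 grip 0.0 q [-0.35  0.58  1.74  0.    0.82 -0.12]
```

View pics/crop2.png

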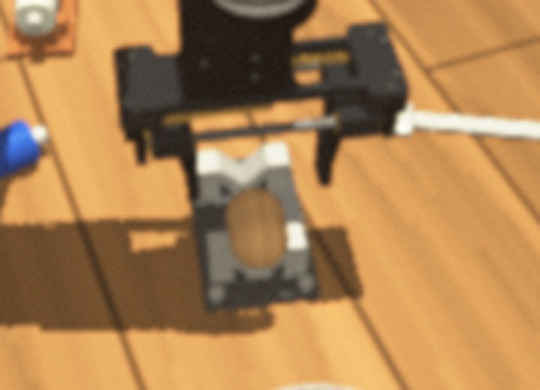

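The side crop shows the handle at (258,230), midway between the fingertips (195 and 323) before descent. I'll lower and pinch.

Request:
drive_tool --deltas '[[0,[2,-0.5,12],0],[0,[0,0,12],0],[0,[0,0,12],0],[0,[0,0,12],0],[0,[0,0,10],0],[0,[0,0,5],0],[0,[0,0,0],0],[0,[0,0,0],0]]'

```text
clock: 5.75
tool_pos: [535.8, -73.9, 47.6]
tcp_rot: [3.141, 0.0, 1.345]
contact_force: [0.6, -0.2, 0.4]
finger_gap: 0.999
grasp_force: 0.0
```

Request:
drive_tool --deltas '[[0.3,[0,0,0],0],[0.4,[0,0,0],0],[0.5,[0,0,0],0],[0.6,[0,0,0],0],[0.6,[0,0,0],0],[0.6,[0,0,0],0],[0.6,[0,0,0],0],[0.6,[0,0,0],0]]'

```text
clock: 6.55
tool_pos: [536.7, -74.4, 47.8]
tcp_rot: [3.139, 0.0, 1.345]
contact_force: [2.5, -0.5, -0.2]
finger_gap: 0.521
grasp_force: 30.0
```

```bash
python3 plan.py 536 -75.2 46.5 1.345
```

```text
t 6.55 pos [536.7 -74.4  47.8] rpy [3.1393e+00 2.0000e-04 1.3447e+00] d [-1.  -0.5  1.3] turn -0.0003 F [ 2.5 -0.5 -0.2] gap 45.3 grip 30.0 q [-0.34  0.68  1.78  0.    0.68 -0.12]
```

Request:
drive_tool --deltas '[[0.6,[0,0,-5],0],[0.6,[0,0,-10],0],[0.6,[0,0,-15],0],[0.6,[0,0,-15],0],[0.6,[0,0,-15],0],[0.6,[0,0,-15],0],[0.6,[0,0,-5],0],[0.6,[0,0,0],0]]'

```text
clock: 7.35
tool_pos: [535.7, -74.0, 128.6]
tcp_rot: [3.14, 0.0, 1.345]
contact_force: [-0.1, -0.1, -0.8]
finger_gap: 0.521
grasp_force: 30.0
```

```bash
python3 plan.py 487 -301 127 1.345
```

```text
t 7.35 pos [535.7 -74.  128.6] rpy [3.1402e+00 2.0000e-04 1.3449e+00] d [-232.2    3.3    1.6] turn -0.0001 F [-0.1 -0.1 -0.8] gap 45.4 grip 30.0 q [-0.34  0.55  1.73 -0.    0.86 -0.12]
```

Request:
drive_tool --deltas '[[0.6,[-15,0.4,0],0],[0.6,[-25,0.4,0],0],[0.6,[-28,0.4,0],0],[0.6,[-28,0.4,0],0],[0.6,[-28,0.4,0],0],[0.6,[-28,0.4,0],0],[0.6,[-28,0.4,0],0],[0.6,[-25,0.4,0],0],[0.6,[-18,0.2,0],0],[0.6,[-9,0,0],0]]'

```text
clock: 8.35
tool_pos: [486.0, -302.8, 126.8]
tcp_rot: [-3.141, -0.0, 1.343]
contact_force: [0.8, -0.0, -0.4]
finger_gap: 0.521
grasp_force: 30.0
```

Request:
drive_tool --deltas '[[0.6,[0,0,5],0],[0.6,[0,0,13],0],[0.6,[0,0,15],0],[0.6,[0,0,15],0],[0.6,[0,0,15],0],[0.6,[0,0,15],0],[0.6,[0,0,10],0],[0.6,[0,0,8],0],[0.6,[0,0,4],0],[0.6,[0,0,0],0]]'

```text
clock: 9.35
tool_pos: [486.8, -300.4, 27.1]
tcp_rot: [-3.141, -0.0, 1.345]
contact_force: [-0.4, 0.1, -0.4]
finger_gap: 0.525
grasp_force: 30.0
```

```bash
python3 plan.py 487 -301 18 1.345; python3 -c "
from h import *
t=snap('side','s2.png')[:,:,::-1]; cv2.imwrite('pics/crop3.png',cv2.resize(t[270:400,260:440],None,fx=3,fy=3,interpolation=2))"
```

```text
t 9.35 pos [ 486.8 -300.4   27.1] rpy [-3.1408e+00 -4.0000e-04  1.3452e+00] d [-0.5  0.3  9.1] turn 0.0002 F [-0.4  0.1 -0.4] gap 45.7 grip 30.0 q [-0.75  0.74  1.7  -0.    0.7  -0.52]
```

View pics/crop3.png

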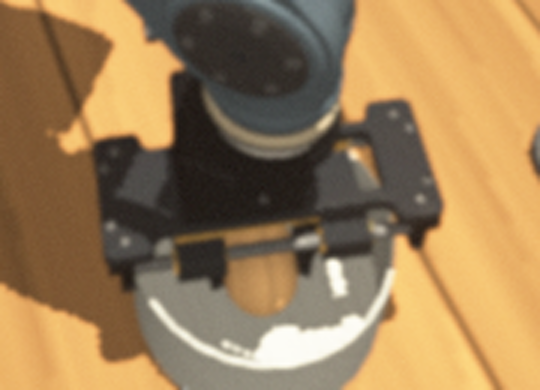

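The handle is held inside the tin (crop (262,280)). It's about 9 mm above the floor, so I'll ease it down.

Request:
drive_tool --deltas '[[0.6,[0,0,3],0],[0.6,[0,0,2],0],[0.6,[0,0,1],0],[0.6,[0,0,1],0],[0.6,[0,0,0.5],0],[0.6,[0,0,0.5],0],[0.6,[0,0,0],0]]'

```text
clock: 10.1
tool_pos: [486.9, -300.9, 19.5]
tcp_rot: [3.142, 0.0, 1.345]
contact_force: [0.1, 0.0, -0.1]
finger_gap: 0.521
grasp_force: 30.0
```

Request:
drive_tool --deltas '[[0.6,[0,0,0.5],0],[0.6,[0,0,0.5],0],[0.6,[0,0,0],0],[0.6,[0,0,0],0]]'

```text
clock: 10.5
tool_pos: [486.9, -300.8, 18.5]
tcp_rot: [-3.142, -0.0, 1.345]
contact_force: [0.4, 0.8, -1.5]
finger_gap: 0.52
grasp_force: 30.0
```

Request:
drive_tool --deltas '[[0.6,[0,0,0.5],0],[0.6,[0,0,0.5],0],[0.6,[0,0,0],0],[0.6,[0,0,0],0]]'

```text
clock: 10.9
tool_pos: [487.0, -300.9, 18.1]
tcp_rot: [3.141, 0.0, 1.345]
contact_force: [-0.6, 1.0, 5.5]
finger_gap: 0.522
grasp_force: 30.0
```

On the floor (5.5 N up). I'll release gradually, then rise.

Request:
drive_tool --deltas '[[0.45,[0,0,0],0],[0.4,[0,0,0],0],[0.3,[0,0,0],0],[0.25,[0,0,0],0],[0.2,[0,0,0],0],[0.2,[0,0,0],0],[0.2,[0,0,0],0],[0.2,[0,0,0],0]]'

```text
clock: 11.7
tool_pos: [486.9, -300.9, 17.5]
tcp_rot: [-3.142, 0.0, 1.345]
contact_force: [-0.6, -0.0, 0.1]
finger_gap: 0.796
grasp_force: 0.0
```

Request:
drive_tool --deltas '[[0.2,[0,0,-5],0],[0.2,[0,0,-15],0],[0.2,[0,0,-20],0],[0.2,[0,0,-25],0],[0.2,[0,0,-25],0],[0.1,[0,0,-25],0],[0,[0,0,-25],0],[0,[0,0,-10],0],[0,[0,0,0],0],[0,[0,0,0],0]]'

```text
clock: 12.7
tool_pos: [486.5, -300.5, 167.3]
tcp_rot: [-3.141, -0.0, 1.345]
contact_force: [-0.0, 0.1, -0.4]
finger_gap: 0.993
grasp_force: 0.0
```

```bash
python3 plan.py 460.7 313 168 1.258
```

```text
t 12.7 pos [ 486.5 -300.5  167.3] rpy [-3.1409e+00 -3.0000e-04  1.3448e+00] d [ 5.921e+02 -1.626e+02 -4.000e-01] turn 0.0868 F [-0.   0.1 -0.4] gap 86.4 grip 0.0 q [-0.75  0.53  1.62 -0.    0.99 -0.52]
```

Request:
drive_tool --deltas '[[0,[20,-5.4,0],0],[0,[31,-8.5,0],0],[0,[31,-8.5,0],0],[0,[31,-8.5,0],0],[0,[31,-8.5,0],0],[0,[31,-8.5,0],0],[0,[31,-8.5,0],0],[0,[31,-8.5,0],0],[0,[31,-8.5,0],0],[0,[31,-8.5,0],0]]'

```text
clock: 13.7
tool_pos: [471.9, 11.5, 166.3]
tcp_rot: [-3.138, -0.0, 1.345]
contact_force: [0.9, 0.7, 0.9]
finger_gap: 1.001
grasp_force: 0.0
```

Request:
drive_tool --deltas '[[0,[31,-8.5,0],0],[0,[31,-8.5,0],0],[0,[31,-8.5,0],0],[0,[31,-8.5,0],0],[0,[31,-8.5,0],0],[0,[31,-8.5,0],0],[0,[31,-8.5,0],0],[0,[31,-8.5,0],0],[0,[31,-8.5,0],0],[0,[14,-4,0],0.087]]'

```text
clock: 14.7
tool_pos: [458.7, 315.2, 166.0]
tcp_rot: [-3.138, 0.001, 1.258]
contact_force: [-0.3, -0.5, -0.3]
finger_gap: 1.002
grasp_force: 0.0
```

Request:
drive_tool --deltas '[[0,[0,0,10],0],[0,[0,0,20],0],[0,[0,0,20],0],[0,[0,0,10],0],[0,[0,0,0],0]]'

```text
clock: 15.2
tool_pos: [459.1, 311.1, 105.1]
tcp_rot: [-3.137, 0.004, 1.258]
contact_force: [-0.1, 0.3, 0.4]
finger_gap: 0.996
grasp_force: 0.0
```

```bash
python3 plan.py 460.7 313 47 1.258; python3 - <<'E'
from fit import *
[cam(n) for n in("top","side")]
g={"top":{"knob_center":(466,235),"seat":(358,215)},"side":{"knob_center":(348,360),"seat":(324,255)}}
ms={}
for n in g:
  im=snap(n,n+"3.png")
  for q in g[n]:
    for d in nets.regions_of(n,q):
      r=d["rect"]; print(n,q,np.round(r,1),round(d["confidence"],2))
      if np.hypot(r[0]-g[n][q][0],r[1]-g[n][q][1])<25 and n not in ms.get(q,{}): ms.setdefault(q,{})[n]=d["region"].astype(np.uint8)
if "knob_center" in ms: print(fit(ms["knob_center"],knob,(487,-301,1.345),27))
for k in ("top","side"):
  if k in ms.get("seat",{}): print(k,fit({k:ms["seat"][k]},seat,(546,-33,1.345),0))
print(fit(ms["seat"],seat,(546,-33,1.345),0))
t=cv2.imread("pics/top3.png");s=cv2.imread("pics/side3.png")
f=lambda i,y,x:cv2.resize(i[y:y+65,x:x+90],None,fx=4.4,fy=4.4,interpolation=2)
cv2.imwrite("pics/crop4.png",np.vstack([np.hstack([f(t,205,180),f(t,200,425)]),np.hstack([f(s,135,210),f(s,223,280)])]))
E
```

```text
t 15.2 pos [459.1 311.1 105.1] rpy [-3.1369  0.0041  1.2581] d [ 2.6  1.2 58.1] turn 0.0001 F [-0.1  0.3  0.4] gap 86.7 grip 0.0 q [ 0.39  0.6   1.71 -0.    0.84  0.71]
top knob_center [464.2 236.1  22.8  14. ] 0.7
top seat [359.4 214.6  67.3  46.4] 0.76
side knob_center [344.2 358.9  31.   38.4] 0.73
side seat [326.  254.6  45.7  58.9] 0.67
(array([ 485.69 , -301.005,    1.36 ]), np.float64(0.061))
top (array([543.752, -33.12 ,   1.326]), np.float64(0.034))
side (array([545.913, -33.029,   1.327]), np.float64(0.045))
(array([544.876, -32.887,   1.333]), np.float64(0.047))
```

View pics/crop4.png

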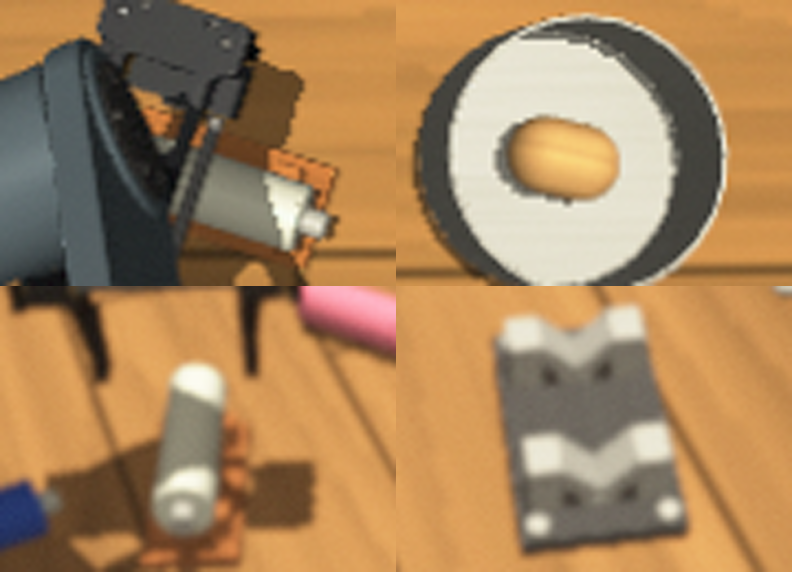

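The handle lies in the middle of the tin, let go (fit (486,-301), tin crop (563,158)). The V-blocks are clear; seat fit is about (545.5,-33), yaw 1.33. The gripper straddles the roller, so I'll descend.

Request:
drive_tool --deltas '[[0,[2.5,2,10],0],[0,[0,0,8],0],[0,[0,0,0],0],[0,[0,0,0],0]]'

```text
clock: 15.9
tool_pos: [463.6, 314.1, 89.0]
tcp_rot: [-3.141, 0.001, 1.258]
contact_force: [0.5, -0.1, 0.6]
finger_gap: 1.007
grasp_force: 0.0
```

```bash
python3 plan.py 461.5 313 27 1.258
```

```text
t 15.9 pos [463.6 314.1  89. ] rpy [-3.1406e+00  9.0000e-04  1.2579e+00] d [-1.7 -1.6 62. ] turn -0.0001 F [ 0.5 -0.1  0.6] gap 87.6 grip 0.0 q [ 0.4   0.63  1.71 -0.    0.8   0.71]
```

Request:
drive_tool --deltas '[[0,[-1.7,-1.6,8],0],[0,[0,0,10],0],[0,[0,0,10],0],[0,[0,0,10],0],[0,[0,0,10],0],[0,[0,0,8],0],[0,[0,0,6],0],[0,[0,0,0],0],[0,[0,0,0],0],[0,[0,0,0],0]]'

```text
clock: 16.9
tool_pos: [462.3, 313.3, 27.9]
tcp_rot: [3.141, -0.001, 1.258]
contact_force: [-0.1, -0.1, 1.2]
finger_gap: 0.998
grasp_force: 0.0
```

Request:
drive_tool --deltas '[[0.2,[0,0,0],0],[0.3,[0,0,0],0],[0.4,[0,0,0],0],[0.5,[0,0,0],0],[0.6,[0,0,0],0],[0.65,[0,0,0],0],[0.7,[0,0,0],0],[0.7,[0,0,0],0],[0.7,[0,0,0],0]]'

```text
clock: 17.8
tool_pos: [462.0, 313.1, 27.5]
tcp_rot: [3.142, 0.0, 1.258]
contact_force: [0.1, 0.4, -0.6]
finger_gap: 0.454
grasp_force: 30.0
```

```bash
python3 plan.py 461.5 313 27 1.258
```

```text
t 17.8 pos [462.  313.1  27.5] rpy [3.1416 0.     1.2578] d [-0.2 -0.5  0.5] turn -0.0002 F [ 0.1  0.4 -0.6] gap 39.5 grip 30.0 q [ 0.4   0.73  1.74 -0.    0.67  0.71]
```

Request:
drive_tool --deltas '[[0.7,[0,0,-4],0],[0.7,[0,0,-8],0],[0.7,[0,0,-12],0],[0.7,[0,0,-14],0],[0.7,[0,0,-14],0],[0.7,[0,0,-14],0],[0.7,[0,0,-10],0],[0.7,[0,0,-4],0],[0.7,[0,0,0],0]]'

```text
clock: 18.7
tool_pos: [462.3, 313.3, 108.5]
tcp_rot: [3.14, -0.001, 1.258]
contact_force: [-0.7, 0.4, -4.9]
finger_gap: 0.449
grasp_force: 30.0
```

```bash
python3 plan.py 546 -33 107 1.333
```

```text
t 18.7 pos [462.3 313.3 108.5] rpy [ 3.1403e+00 -1.1000e-03  1.2578e+00] d [-303.7  186.2    1.4] turn -0.0752 F [-0.7  0.4 -4.9] gap 39.1 grip 30.0 q [ 0.4   0.6   1.7  -0.    0.84  0.71]
```

Request:
drive_tool --deltas '[[0.7,[-10,6,0],0],[0.7,[-20,12.3,0],0],[0.7,[-22,13.5,0],0],[0.7,[-22,13.5,0],0],[0.7,[-22,13.5,0],0],[0.7,[-22,13.5,0],0],[0.7,[-22,13.5,0],0],[0.7,[-22,13.5,0],0],[0.7,[-22,13.5,0],0],[0.7,[-22,13.5,0],0]]'

```text
clock: 19.7
tool_pos: [518.1, 76.4, 106.7]
tcp_rot: [-3.14, 0.001, 1.257]
contact_force: [0.4, -0.1, -4.3]
finger_gap: 0.453
grasp_force: 30.0
```

Request:
drive_tool --deltas '[[0.7,[-22,13.5,0],0],[0.7,[-22,13.5,0],0],[0.7,[-22,13.5,0],0],[0.7,[-20,12.3,0],0],[0.7,[-12,7,0],0],[0.7,[0,0,0],-0.025],[0.7,[0,0,0],-0.025],[0.7,[0,0,0],-0.025],[0.7,[0,0,0],0],[0.7,[0,0,0],0]]'

```text
clock: 20.7
tool_pos: [545.2, -32.4, 107.6]
tcp_rot: [-3.141, -0.0, 1.334]
contact_force: [-0.3, -0.8, -4.2]
finger_gap: 0.448
grasp_force: 30.0
```

```bash
python3 plan.py 546 -33 70 1.333; python3 - <<'E'
from fit import *
[cam(n) for n in("top","side")]
for n in("top","side"):
  im=snap(n,n+"4.png")
  for d in nets.regions_of(n,"roller_center"):
      r=d["rect"]; print(n,np.round(r,1),round(d["confidence"],2),d["region"].sum())
t=cv2.imread("pics/top4.png");s=cv2.imread("pics/side4.png")
f=lambda i,y,x:cv2.resize(i[y:y+100,x:x+100],None,fx=4,fy=4,interpolation=2)
for n,i in(("top",t),("side",s)):
  z=np.array([127.5])
  c,sn=np.cos(1.333),np.sin(1.333)
  for k in(-82,-68,68,82):
    u=proj(n,[546+c*k,-33+sn*k,126]); cv2.circle(i,tuple(int(round(a*16)) for a in u),16,(0,0,255),-1,shift=4)
cv2.imwrite("pics/crop5.png",np.hstack([f(t,165,310),f(s,180,270)]))
E
```

```text
t 20.7 pos [545.2 -32.4 107.6] rpy [-3.1413e+00 -1.0000e-04  1.3342e+00] d [-0.4  1.  37.6] turn 0.0012 F [-0.3 -0.8 -4.2] gap 38.9 grip 30.0 q [-0.26  0.59  1.73  0.    0.82 -0.03]
top [302.9 282.9  15.6  41.6] 0.92 554
top [173.5 178.4  52.4  37.2] 0.77 856
top [335.9 205.1  12.7  13.9] 0.63 160
top [217.1 287.6   9.5   8.2] 0.62 20
side [193.4 192.7  54.7  31.7] 0.65 760
side [324.7 227.9  20.6  48.7] 0.62 585
side [223.5 236.9  60.4  36.6] 0.55 879
side [290.2 141.3  24.4  18. ] 0.51 332
```

View pics/crop5.png

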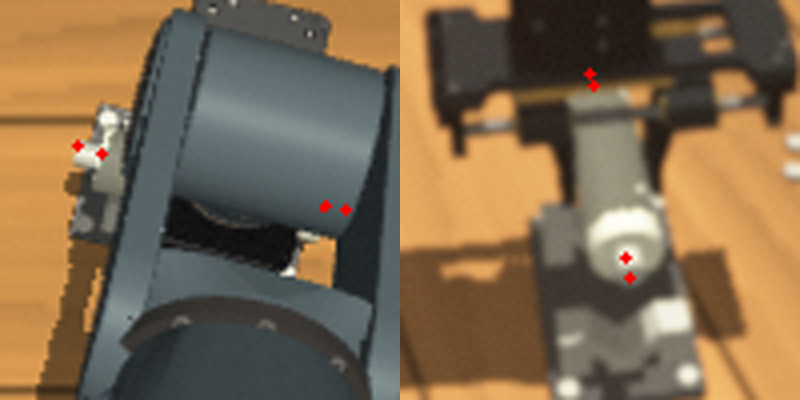

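```bash
python3 - <<'E'
from fit import *
[cam(n) for n in("top","side")]
imaging.read_camera("side")
ds=[d for d in nets.regions_of("side","roller_center") if abs(d["rect"][0]-325)<12]
m=ds[0]["region"].astype(np.uint8); M=cv2.resize(m,None,fx=4,fy=4,interpolation=0); M[:218*4]=0
c,s=np.cos(1.334),np.sin(1.334)
for k in range(-16,21,4):
  best=[]
  for e in(-4,-2,0,2,4):
    r=raster("side",roller,[545.2+c*k-s*e,-32.4+s*k+c*e,1.334],126); r[:218*4]=0
    best.append(round(1-(M&r).sum()/(M|r).sum(),3))
  print(k,best)
E
```

```text
-16 [np.float64(0.276), np.float64(0.209), np.float64(0.164), np.float64(0.209), np.float64(0.271)]
-12 [np.float64(0.246), np.float64(0.175), np.float64(0.129), np.float64(0.177), np.float64(0.244)]
-8 [np.float64(0.218), np.float64(0.142), np.float64(0.091), np.float64(0.142), np.float64(0.214)]
-4 [np.float64(0.191), np.float64(0.108), np.float64(0.05), np.float64(0.11), np.float64(0.194)]
0 [np.float64(0.189), np.float64(0.101), np.float64(0.051), np.float64(0.109), np.float64(0.195)]
4 [np.float64(0.209), np.float64(0.139), np.float64(0.094), np.float64(0.147), np.float64(0.222)]
8 [np.float64(0.244), np.float64(0.178), np.float64(0.139), np.float64(0.187), np.float64(0.256)]
12 [np.float64(0.28), np.float64(0.221), np.float64(0.182), np.float64(0.225), np.float64(0.29)]
16 [np.float64(0.315), np.float64(0.262), np.float64(0.227), np.float64(0.266), np.float64(0.325)]
20 [np.float64(0.353), np.float64(0.3), np.float64(0.27), np.float64(0.307), np.float64(0.36)]
```

The roller is held centred, about 2 mm toward -x along its axis (the side crop shows its near end at (626,255)). I'll correct that and lower to just above the groove.

Request:
drive_tool --deltas '[[0.7,[1.5,0.5,8],0],[0.7,[0,0,12],0],[0.7,[0,0,12],0],[0.7,[0,0,12],0],[0.7,[0,0,10],0],[0.7,[0,0,8],0],[0.7,[0,0,4],0],[0.7,[0,0,0],0],[0.7,[0,0,0],0]]'

```text
clock: 21.9
tool_pos: [546.5, -32.1, 41.7]
tcp_rot: [3.141, -0.0, 1.333]
contact_force: [-0.3, 1.0, -4.6]
finger_gap: 0.455
grasp_force: 30.0
```

Request:
drive_tool --deltas '[[0.7,[0,0,2],0],[0.7,[0,0,1],0],[0.7,[0,0,1],0],[0.7,[0,0,0],0],[0.7,[0,0,0],0]]'

```text
clock: 22.4
tool_pos: [546.3, -32.1, 37.6]
tcp_rot: [3.141, -0.0, 1.333]
contact_force: [-0.1, 0.9, -3.8]
finger_gap: 0.447
grasp_force: 30.0
```

```bash
python3 plan.py 546 -32 33.8 1.333
```

```text
t 22.4 pos [546.3 -32.1  37.6] rpy [ 3.1415 -0.      1.3328] d [-0.  -0.3  3.8] turn -0.0002 F [-0.1  0.9 -3.8] gap 38.9 grip 30.0 q [-0.26  0.71  1.76  0.    0.67 -0.02]
```

Request:
drive_tool --deltas '[[0.7,[0,0,1],0],[0.7,[0,0,1],0],[0.7,[0,0,0.5],0],[0.7,[0,0,0],0],[0.7,[0,0,0],0]]'

```text
clock: 22.9
tool_pos: [546.2, -32.1, 35.0]
tcp_rot: [-3.142, 0.0, 1.333]
contact_force: [-0.1, 0.3, -4.5]
finger_gap: 0.448
grasp_force: 30.0
```

Request:
drive_tool --deltas '[[0.7,[0,0,0.5],0],[0.7,[0,0,0.5],0],[0.7,[0,0,0],0],[0.7,[0,0,0],0]]'

```text
clock: 23.3
tool_pos: [546.8, -32.2, 34.3]
tcp_rot: [3.14, 0.0, 1.333]
contact_force: [0.5, 0.0, -3.1]
finger_gap: 0.447
grasp_force: 30.0
```

```bash
python3 plan.py 546 -32 33.8 1.333
```

```text
t 23.3 pos [546.8 -32.2  34.3] rpy [3.1404e+00 1.0000e-04 1.3328e+00] d [ 0.  -0.8  0.5] turn -0.0002 F [ 0.5  0.  -3.1] gap 38.9 grip 30.0 q [-0.26  0.71  1.77 -0.    0.66 -0.02]
```

Request:
drive_tool --deltas '[[0.7,[0,0.4,0.5],0],[0.7,[0,0,0.5],0],[0.7,[0,0,0],0],[0.7,[0,0,0],0],[0.7,[0,0,0],0]]'

```text
clock: 23.8
tool_pos: [546.9, -32.3, 34.0]
tcp_rot: [3.141, 0.0, 1.333]
contact_force: [-0.6, -0.6, 5.6]
finger_gap: 0.451
grasp_force: 30.0
```

```bash
python3 plan.py 546 -32 33.8 1.333; python3 -c "
from station import robot;print(robot.sense()['moment'])"
```

```text
t 23.8 pos [546.9 -32.3  34. ] rpy [3.1406e+00 2.0000e-04 1.3333e+00] d [ 0.  -0.9  0.2] turn 0.0003 F [-0.6 -0.6  5.6] gap 39.3 grip 30.0 q [-0.26  0.71  1.76 -0.    0.66 -0.03]
[-0.08677487  0.20941457  0.11698215]
```

Request:
drive_tool --deltas '[[0.7,[0,0,0.5],0],[0.7,[0,0,0.3],0],[0.7,[0,0,0],0],[0.7,[0,0,0],0],[0.7,[0,0,0],0],[0.7,[0,0,0],0]]'

```text
clock: 24.4
tool_pos: [546.9, -32.3, 34.0]
tcp_rot: [3.14, 0.0, 1.333]
contact_force: [-1.9, 0.2, 10.9]
finger_gap: 0.449
grasp_force: 30.0
```

```bash
python3 plan.py 546 -32 33.8 1.333; python3 -c "
from station import robot;print(robot.sense()['moment'])"
```

```text
t 24.4 pos [546.9 -32.3  34. ] rpy [3.1404e+00 3.0000e-04 1.3333e+00] d [ 0.1 -1.   0.2] turn 0.0003 F [-1.9  0.2 10.9] gap 39.0 grip 30.0 q [-0.26  0.71  1.76 -0.    0.66 -0.03]
[-0.0137897   0.43063471  0.11171162]
```

Request:
drive_tool --deltas '[[0.7,[0,-0.2,0.4],0],[0.7,[0,0,0.2],0],[0.7,[0,0,0],0],[0.7,[0,0,0],0],[0.7,[0,0,0],0],[0.7,[0,0,0],0]]'

```text
clock: 25.0
tool_pos: [546.9, -32.3, 34.0]
tcp_rot: [3.14, 0.0, 1.333]
contact_force: [-3.4, 0.0, 14.6]
finger_gap: 0.448
grasp_force: 30.1
```

```bash
python3 plan.py 546 -32 33.8 1.333; python3 - <<'E'
from fit import *
[cam(n) for n in("top","side")]
t=snap("side","s6.png")[:,:,::-1].copy()
F=[robot.sense()["contact_force"]]
ds=[d for d in nets.regions_of("side","roller_center") if abs(d["rect"][0]-325)<14]
F.append(robot.sense()["contact_force"])
for d in nets.find_in("side","knob_center"): print("knob",np.round(d["rect"]),d["confidence"])
F.append(robot.sense()["contact_force"]); print(np.round(F,1))
if ds:
  m=ds[0]["region"].astype(np.uint8); print(ds[0]["rect"]); M=cv2.resize(m,None,fx=4,fy=4,interpolation=0); M[:245*4]=0
  c,s=np.cos(1.333),np.sin(1.333)
  print([(k,round(1-(M&r).sum()/(M|r).sum(),3)) for k in range(-14,15,2) for r in [(lambda r:(r.__setitem__(slice(0,980),0),r)[1])(raster("side",roller,[546+c*k,-33+s*k,1.333],52.3))]])
cv2.imwrite('pics/crop6.png',cv2.resize(t[200:300,250:400],None,fx=4,fy=4,interpolation=2))
E
```

```text
t 25.0 pos [546.9 -32.3  34. ] rpy [3.1397e+00 3.0000e-04 1.3334e+00] d [ 0.1 -1.   0.2] turn 0.0004 F [-3.4  0.  14.6] gap 38.9 grip 30.1 q [-0.26  0.71  1.77 -0.    0.66 -0.03]
knob [345. 361.  28.  37.] 0.64
[[-3.3 -0.1 14.5]
 [-3.3  0.3 14.5]
 [-2.2 -0.  14.3]]
[325.2, 252.4, 19.9, 47.6]
[(-14, np.float64(0.184)), (-12, np.float64(0.165)), (-10, np.float64(0.144)), (-8, np.float64(0.122)), (-6, np.float64(0.099)), (-4, np.float64(0.076)), (-2, np.float64(0.059)), (0, np.float64(0.063)), (2, np.float64(0.08)), (4, np.float64(0.104)), (6, np.float64(0.128)), (8, np.float64(0.155)), (10, np.float64(0.181)), (12, np.float64(0.205)), (14, np.float64(0.23))]
```

View pics/crop6.png

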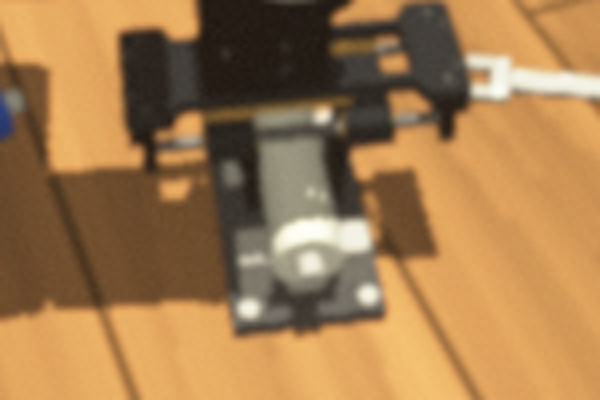

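The roller is seated: TCP rigid at z 34.0, centred within about 1 mm along the groove (near end at crop (308,260)). The push is steady at 14.5 N with only about 3 N sideways, and the handle is still in the tin. Handing in.

```bash
python3 -c "
from station import sign_off
print(sign_off())"
```

```text
the job is handed in; nothing more can be done
None
```

I handed the job in at about 25 s on the robot's clock. The wooden handle rests on the tin's floor, and the aluminium roller is seated within about 1 mm of centre in the V-blocks, gripped and pressed down with about 14.5 N; the verdict was not reported back.

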